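# Clamp a plaster relief on the tilting stand and hold it at the pointer's angle

## Robot

A 6-joint arm with a two-finger parallel gripper is mounted at the origin on the work surface. World frame = base frame: x ahead of the robot, y to its left, z up, the work surface at z = 0. Lengths are in mm, angles in rad, forces in N, time in s.
With the tool pointing down it reaches from about 250 to 775 mm from the base axis. Payload 4 kg.
Tool frame: the origin (TCP) lies midway between the tips of the shut fingers; the grasp point (between the pads) lies 19 mm behind it (pinch_z is the distance from the TCP to the grasp point, in mm); x points along the fingers, y is the direction in which the jaws open and shut, and the axes are right-handed (so a half turn about x gives the same grasp; the last joint's range is limited). The gripper opens to 85 mm and grips with 20 to 120 N. Pads are 22 mm wide; open, the fingers measure 114 mm over their backs; the gripper's body (76 mm by 85 mm) begins 54 mm behind the grasp point. The pads swing forward as they close: fully open they stand 13 mm farther back than shut.
Start: joints at [1.211, 0.087, 1.371, -0, 1.684, -0.103], TCP at [139.701, 531.979, 231.341] pointing down, gripper open.
Joint ranges: [-3.1, 3.1], [-0.76, 2.03], [0.27, 2.55], [-1.08, 4.22], [0.17, 2.65], [-2.57, 2.57]. Speed limits (rad/s): [2.79, 2.79, 3.14, 3.14, 3.14, 3.14].

## Interface

Orientations are given as a 3x3 rotation matrix whose columns are the frame's x, y, z axes.
In Python, from bench import * gives the robot as it stands. The module is installed in compiled form; this text tells all that it offers.
- The arm moves only by the tool arm_command, never from a script. Its arguments are lists of equal length, an entry for each row: "linear": the shift along the tool's x, y, z each as a share of 10 cm, from -1 to 1, a list of three; "turn": the turn, a rotation vector about the tool's x, y, z each as a share of 180 degrees, from -1 to 1, a list of three; "jaw": the closure in counts, from 0 (fully open) to 255 (shut). A call has exactly 10 rows; each row is the pose to reach, as a shift and turn from the pose measured when the call began, along the tool's axes at that moment, turning the shorter way round; what a row does not reach only later rows make up. A row lasts 1/8 s, in which the tool goes at most 62.5 mm and 10.7 degrees, less where a joint would pass 70% of its speed; a pose out of reach is approached as far as the arm can. A call with a number of a shift or a turn outside -1 to 1 is refused whole. A call with a gripper value outside its range is refused whole. The fingers move at their own pace and stop on an object; "squeeze" is the grip in N (left out, the last holds). Time passes only in rows, so rows that repeat a pose let the fingers close, or fill a call up. It gives the time, the measured TCP pose, the force and the opening at its end, in the units of the state.
- observe(): the state, without advancing time (a new reading comes with each control period).
- capture(name): name is "scene" or "top" or "wrist"; returns a dict with "frame" (384x512x3 uint8, red, green, blue), "range_z" (384x512 float32, mm along the optical axis (not along the pixel's ray), 0 where there is no reading), "K" (3x3 intrinsics, pixels), "D" ([k1, k2, p1, p2, k3] as OpenCV has them; the pictures are not rectified), "cam_to_world" (4x4, takes a point from camera to world coordinates). Camera axes: x right, y up, looking along -z (the intrinsics and any distortion apply to the point x, -y, -z); pixel columns grow to the right and rows downward; lengths in mm; the calibration is good to about 2 mm. A picture is of the moment at which its call begins.
- sign_off(): hands the job in, once; it reports no verdict.
The state is a dict: "time": time; "joints": joint angles; "dq": joint speeds; "tau": joint torques, N m; "tcp_pos": TCP position; "ee_rot": TCP orientation; "wrist_force": force on the tool from outside, world axes, zero at the start; "ft_torque": the same for the moment, N m; "grip_width": finger opening in mm.
Only numpy, scipy, OpenCV 4.12 (cv2) and the standard library are available. Lean on these libraries where they do the work, as an engineer would, in place of code of your own. Each camera call takes 0.05 s, during which the arm holds its last target.

## Task

Slide the clamp jaw along the flat-lying leaf of the tilting stand until its sprung pad holds the plaster tile firmly against the fixed stop, without crushing the plaster. Then lift the leaf by its bar until its straight edge lines up with the pointer on the quadrant, and finish while still holding the bar there so the relief can be looked at in raking light. Leave the pointer as it is set and do not disturb the jar, bowl and spatula.

Things in the scene. Friction and masses are not known exactly. Their poses are not given: they have to be found in the camera images.
- base: Fixed grey base board of the tilting stand, 230 x 400 x 30 mm. Origin under its middle, on the table; z up. In its frame the leaf's hinge line runs along y at x +100, z 45 mm; the wooden leaf reaches from there to x -100 mm (free edge, on the robot's side), y -160 to +160 mm, 18 mm thick, top at z 54 mm when flat, with a 10 mm ledge by the hinge.
- leaf (a joint): Angle of the leaf (rad): 0 lying flat on the base, growing as the free edge rises, up to 1.2. Free hinge: it falls back when not held. The leaf with all on it weighs about 1.2 kg, which takes about 5 N at the bar.
- bar: Round steel lifting bar, 12 mm thick, 148 mm free length, parallel to the hinge, on two arms off the leaf's free edge (44 mm gap). Origin at its middle: with the leaf flat at x -150, y 0, z 57 mm in the base's frame. In the leaf's frame 250 mm from the hinge, 12 mm above its plane. Axes: the leaf's. Pinch it from above, closing along x; it turns in the grip as the leaf swings.
- mark (a joint): Angle of the pointer (rad), measured like the leaf's about the same hinge line: the angle wanted of the leaf, between 0.35 and 0.75. Stiff; leave it as it is.
- mark_tip (a point): Outer end of the pointer, a flat steel arm with a dark tab at its end, 215 mm from the hinge line, beside the leaf's +y flank (base frame y +178 mm), in front of the quadrant (steel rim with ticks every 5 degrees, y +190, radius 226 mm). x axis: from tip to hinge. When the leaf's x is parallel to it, the steel straight edge on the leaf's flank lines up with the pointer.
- stop: Fixed wooden stop on the leaf, 110 (x) x 22 (y) x 26 (z) mm. Origin at the bottom middle of its clamping face, which looks to -y (in the base's frame at x = 0, y = +70 mm); axes are the leaf's.
- jaw (a joint): Travel of the sliding clamp jaw along the leaf's +y, toward the stop (m), 0 to 0.090; starts between 0 and 0.030. It drags with about 7 N friction and stays where it is left. The face of its sprung pad is at y = -92 mm + travel in the base's frame: it just touches a tile that is square against the stop at a travel of 0.072.
- jaw_post (a point): Centre of the upright wooden post on the jaw, 30 (x) x 14 (y) x 45 (z) mm, to be pinched from above (closing along y) or pushed. With the leaf flat, in the base's frame: x 0, y -128 mm + travel, z 105 mm; the post's top at z 125. It stands on a steel block 60 (x) x 30 (y) mm, top at z 81 mm, reaching 12 mm to -y and 18 mm to +y of this point.
- pad: Sprung rubber pad on the jaw, 50 (x) x 8 (y) x 20 (z) mm. Origin at the centre of its face, which looks to +y at the tile, 36 mm ahead of the post when unloaded. It yields 10 mm against a spring of 0.9 N/mm. About 5 mm of compression (4.5 N, jaw travel about 0.077) clamps the tile well, and the jaw's friction keeps it so after letting go.
- tile: Loose off-white plaster relief tile, 100 (x) x 90 (y) x 22 (z; 25.5 over the pattern) mm, about 0.25 kg, lying on the leaf between jaw and stop, 3 to 15 mm short of the stop and slightly turned. Origin at the centre of its underside. The jaw pushes it up to the stop.
- jar: Bystander: lidded glass jar, 72 mm diameter, 85 mm high; origin at the centre of its underside.
- bowl: Bystander: white ceramic bowl, 120 mm across, 55 mm high; origin at the centre of its underside.
- spatula: Bystander: spatula lying on the table, handle along its -x.
Things that resemble listed ones, but are neither listed nor needed, are in the scene too. Of the things like the tile, leave any that is purple, turquoise or yellow; of the rest the larger one is meant.

How it is judged (in metres and radians):
On the way:
1. with the leaf lying flat, the pad presses the tile against the fixed stop (contact force between each of pad, stop and tile above 1.5 N and value of joint leaf below 0.05 rad), for 0.3 s.
At the end, for the whole second after the job is handed in: The leaf stands still within 0.05 rad (about 3 degrees) of the pointer's angle, held by the fingers on its bar (over 1.5 N); the tile lies on the leaf, clamped between pad and stop (over 1.5 N on each), and the fingers do not touch it (angle between the x axis of bar and the x axis of mark_tip, either way round below 0.05 rad and value of joint leaf above 0.25 rad and velocity of joint leaf between -0.05 and 0.05 rad/s and contact force between the fingers and bar above 1.5 N and contact force between each of pad, stop and tile above 1.5 N and contact force between the fingers and tile below 0.1 N and z of tile in the frame of stop between -0.006 and 0.006 m); the arm keeps its last pose, push and grip.
It fails at once if the plaster is crushed: over 40 N from the pad (contact force between pad and tile above 40 N).
It fails at once if the pointer is moved from its setting by more than 8 mm at its tip (distance of mark_tip from where it was at the start of the episode above 0.008 m).
It fails at once if the jar is moved by more than 30 mm (distance of jar from where it was at the start of the episode above 0.03 m).
It fails at once if the bowl is moved by more than 30 mm (distance of bowl from where it was at the start of the episode above 0.03 m).
It fails at once if the spatula is moved by more than 30 mm (distance of spatula from where it was at the start of the episode above 0.03 m).
It also fails if it takes over 48 s, if anything falls off the work surface, if the arm or the gripper's body presses on something with over 40 N, if the wrist force passes 120 N, or if a joint passes its speed limit or range.

## Working session

There is one attempt and no reset: what is moved stays moved. The work goes in short steps, Python scripts to look and compute and a tool call to move; the robot and the scene stay as the last step left them, time stands still between calls to the robot, and variables do not carry over. Pictures are saved under pics/ and viewed, and the job is handed in when it is done.

Besides the shell and the picture viewer there is one more tool, called after "Call:" as name(argument=value, ...), one argument or row to a line, values as JSON. arm_command: Moves the arm, as the interface text tells. Shift numbers are shares of 10 cm and turn numbers shares of 180 degrees, none past 1 either way. Its arguments: {"type":"object","properties":{"linear":{"type":"array"},"turn":{"type":"array"},"jaw":{"type":"array"},"squeeze":{"type":"number"}},"required":["linear","turn","jaw"]}

```bash
mkdir -p pics; python3 - <<'E'
from bench import *
import cv2,numpy as np
s=observe();print({k:np.round(v,3).tolist() for k,v in s.items()})
for n in("scene","top","wrist"):
    c=capture(n);cv2.imwrite(f"pics/{n}0.png",c["frame"][:,:,::-1]);np.savez(f"{n}0.npz",**c)
    print(n,c["K"].tolist(),c["D"],np.round(c["cam_to_world"],3).tolist())
E
```

```text
{'time': 0.0, 'joints': [1.211, 0.088, 1.372, 0.0, 1.684, -0.103], 'dq': [0.0, 0.001, -0.002, -0.001, -0.001, 0.001], 'tau': [-0.0, -35.187, -31.327, -0.0, 0.011, 0.0], 'tcp_pos': [139.533, 531.467, 230.073], 'ee_rot': [[-0.001, 0.254, 0.967], [-0.002, 0.967, -0.254], [-1.0, -0.002, -0.0]], 'wrist_force': [-0.326, 0.272, 0.02], 'ft_torque': [-0.012, 0.032, -0.059], 'grip_width': 84.985}
scene [[447.9390884846619, 0.0, 249.5921989796701], [0.0, 447.9390884846619, 194.40559505297625], [0.0, 0.0, 1.0]] [-0.17488551  0.          0.          0.          0.        ] [[0.859, -0.301, 0.415, 1134.195], [0.512, 0.524, -0.68, -892.648], [-0.013, 0.797, 0.604, 870.558], [0.0, 0.0, 0.0, 1.0]]
top [[457.3014217018616, 0.0, 261.79306419648145], [0.0, 457.3014217018616, 184.1361129814875], [0.0, 0.0, 1.0]] [-0.18472003  0.          0.          0.          0.        ] [[-0.002, 0.996, -0.088, 451.523], [-1.0, -0.003, -0.007, -8.562], [-0.007, 0.088, 0.996, 1441.423], [0.0, 0.0, 0.0, 1.0]]
wrist [[266.28427531103813, 0.0, 251.5581057950883], [0.0, 266.28427531103813, 195.39247844482844], [0.0, 0.0, 1.0]] [-0.02373052  0.          0.          0.          0.        ] [[0.255, -0.934, -0.25, 76.17], [0.967, 0.246, 0.068, 549.788], [-0.002, -0.259, 0.966, 372.818], [0.0, 0.0, 0.0, 1.0]]
```

View pics/scene0.png

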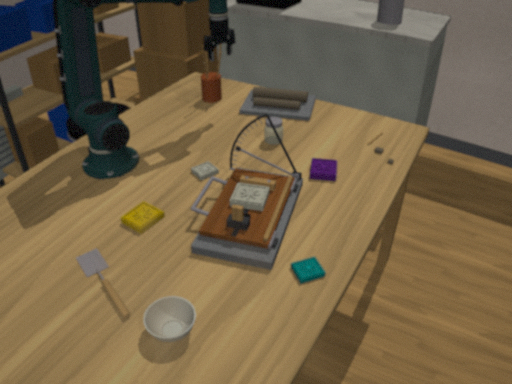

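View pics/top0.png

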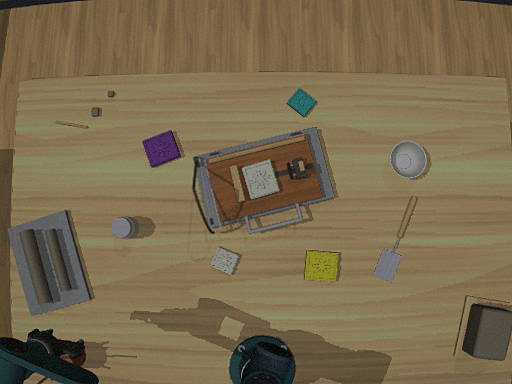

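View pics/wrist0.png

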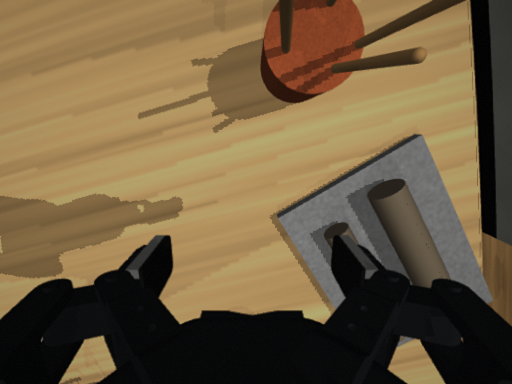

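The tile could be confused with several things in the top view: an off-white one on the leaf (261,179), a small off-white one on the table (225,260), purple (161,149), turquoise (301,102) and yellow (322,265). The one meant is the larger off-white one on the leaf. I'll check it in a close crop.

```bash
cat > h.py <<'E'
import numpy as np,cv2
def load(n): return dict(np.load(n+".npz"))
def ray(c,uv):
    p=cv2.undistortPoints(np.array([uv],np.float64).reshape(-1,1,2),c["K"],c["D"]).reshape(-1,2)
    d=np.c_[p[:,0],-p[:,1],-np.ones(len(p))]
    T=c["cam_to_world"];return T[:3,3],d@T[:3,:3].T
def onz(c,uv,z):
    o,d=ray(c,uv);return o+d*((z-o[2])/d[:,2])[:,None]
def depth(c,uv):
    o,d=ray(c,uv);u=np.round(np.array(uv).reshape(-1,2)).astype(int)
    return o+d*c["range_z"][u[:,1],u[:,0]][:,None]
def cloud(c):
    h,w=c["range_z"].shape;v,u=np.mgrid[:h,:w]
    o,d=ray(c,np.c_[u.ravel(),v.ravel()]);return (o+d*c["range_z"].reshape(-1,1)).reshape(h,w,3)
def project(c,P):
    T=np.linalg.inv(c["cam_to_world"]);q=np.atleast_2d(P)@T[:3,:3].T+T[:3,3]
    q=q*[1,-1,-1];return cv2.projectPoints(q,np.zeros(3),np.zeros(3),c["K"],c["D"])[0].reshape(-1,2)
E
python3 - <<'E'
import cv2,numpy as np
from h import *
i=cv2.imread("pics/top0.png")[115:245,180:345];cv2.imwrite("pics/topc.png",cv2.resize(i,None,fx=4.5,fy=4.5,interpolation=2))
i=cv2.imread("pics/scene0.png")[105:275,180:320];cv2.imwrite("pics/scenec.png",cv2.resize(i,None,fx=3.5,fy=3.5,interpolation=2))
c=load("top0");P=cloud(c);z=P[:,:,2]
m=((z>18)&(z<40)).astype(np.uint8)
roi=np.zeros_like(m);roi[110:250,180:350]=1;m*=roi
# base board edge points: use all points above 18 and below 60
m2=(((z>20)&(z<62)).astype(np.uint8))*roi
print(m.sum(),m2.sum(), [np.round(z[y,x],1) for x,y in((261,179),(225,260),(300,225),(320,160),(220,200))])
E
```

```text
2203 7535 [np.float64(84.9), np.float64(22.6), np.float64(2.9), np.float64(32.9), np.float64(53.4)]
```

View pics/topc.png

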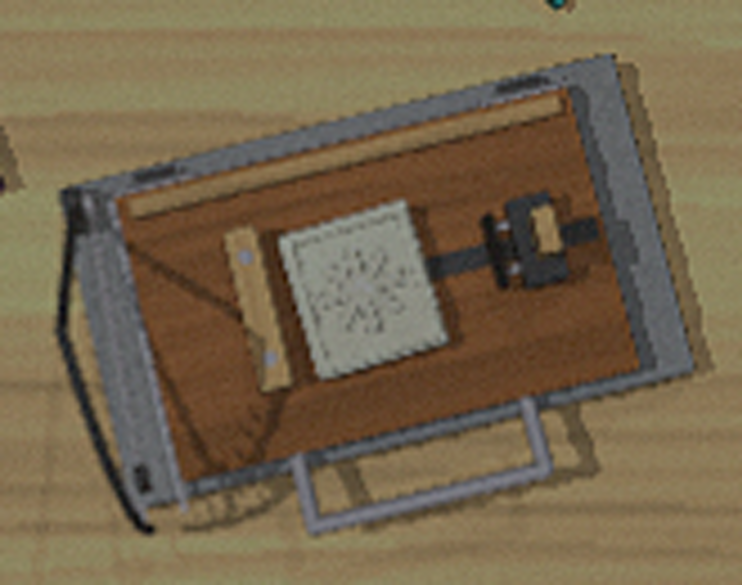

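View pics/scenec.png

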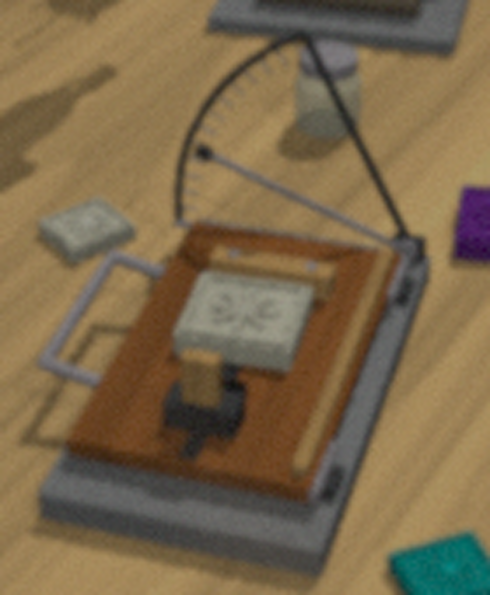

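The crop shows the large off-white tile centred at crop (363,288), between the stop (258,310) and the jaw (540,235). The bar runs along the bottom from (315,528) to (548,468). The pointer rises above the +y flank.

```bash
python3 - <<'E'
import cv2,numpy as np
from h import *
c=load("top0");s=load("scene0")
img=[(578,92,54,100,-160),(645,368,54,-100,-160),(180,483,54,-100,160),(118,200,54,100,160),(615,57,30,115,-200),(692,372,30,-115,-200),(315,529,57,-150,80),(550,468,57,-150,-80),(225,232,80,55,92),(265,391,80,-55,92),(292,383,80,-55,70)]
a=np.array(img,float);uv=a[:,:2]/4.5+[180,115]-0.4
W=np.array([onz(c,u,z)[0] for u,z in zip(uv,a[:,2])])
B=a[:,3:5]
mb=B.mean(0);mw=W[:,:2].mean(0);H=((B-mb).T@(W[:,:2]-mw));th=np.arctan2(H[0,1]-H[1,0],H[0,0]+H[1,1])
R=np.array([[np.cos(th),-np.sin(th)],[np.sin(th),np.cos(th)]]);t=mw-R@mb
print(th,t);print(np.round(W[:,:2]-(B@R.T+t),1).tolist())
# post top, tile corners in base frame
def inb(P):return (np.atleast_2d(P)[:,:2]-t)@R
q=lambda x,y:np.array([x,y])/4.5+[180,115]-.4
print("post top",inb(onz(c,q(547,228),125)))
print("jaw block",inb([onz(c,q(*p),81)[0] for p in((508,205),(565,283),(548,195),(528,287))]))
print("tile",inb([onz(c,q(*p),76)[0] for p in((280,237),(405,202),(448,342),(322,378))]))
np.savez("base.npz",th=th,t=t,R=R)
# pointer in scene: plane base y=178
q2=lambda x,y:np.array([x,y])/3.5+[180,105]-.4
n=np.r_[R[:,1],0]
for p in((203,152),(400,247),(300,198),(250,174)):
    o,d=ray(s,q2(*p));k=(178-(o[:2]-t)@R[:,1])/(d[0]@n);P=o+k*d[0];b=inb(P)[0]
    print("ptr",b,P[2],np.arctan2(P[2]-45,100-b[0]),np.hypot(P[2]-45,100-b[0]))
for p in [(0,0,54),(-150,74,57),(-150,-74,57),(100,160,54),(-100,-160,54),(100,-160,54)]:
    w=R@p[:2]+t; print(p,(project(s,[*w,p[2]])-[180,105]+.4)*3.5)
E
```

```text
0.2392325603928297 [595.07608135  -4.68396095]
[[-4.1, -5.6], [0.5, -1.3], [-0.4, 2.3], [-2.0, -1.6], [1.5, 1.0], [4.2, 5.5], [-1.7, 0.7], [0.8, -1.9], [-0.1, -0.3], [0.5, -1.2], [0.6, 2.3]]
post top [[   1.02029046 -112.65369594]]
jaw block [[  26.97511803  -95.95170872]
 [ -32.85493287 -119.95265505]
 [  27.11987704 -123.59845177]
 [ -29.53663087  -95.3516685 ]]
tile [[ 43.2616826   56.93351713]
 [ 46.08745926 -29.91049148]
 [-51.99955854 -35.03931136]
 [-55.18951944  52.05223317]]
ptr [-96.5580524 178.       ] 119.81112040540677 0.36367619991231426 210.3135081277801
ptr [ 91.85724932 178.        ] 49.60575788728579 0.5147615296760905 9.35507318866203
ptr [ -3.73577817 178.        ] 85.93793271695836 0.375874205230634 111.52141501701077
ptr [-51.52930993 178.        ] 103.66165535795278 0.369363205291593 162.4879120921587
(0, 0, 54) [[247.56727041 341.18436202]]
(-150, 74, 57) [[112.50047467 261.19427838]]
(-150, -74, 57) [[ 48.91636433 360.09208873]]
(100, 160, 54) [[404.67936748 255.31159151]]
(-100, -160, 54) [[ 65.7084408  440.42097623]]
(100, -160, 54) [[312.45807562 490.38716798]]
```

Call:
arm_command(
  linear=[
    [-0.05, -0.1, 0.1],
    [-0.15, -0.22, 0.22],
    [-0.25, -0.34, 0.34],
    [-0.35, -0.46, 0.46],
    [-0.45, -0.58, 0.58],
    [-0.5, -0.7, 0.7],
    [-0.5, -0.82, 0.82],
    [-0.5, -0.92, 0.92],
    [-0.5, -1, 1],
    [-0.5, -1, 1],
  ],
  turn=[
    [0, 0, 0],
    [0, 0, 0],
    [0, 0, 0],
    [0, 0, 0],
    [0, 0, 0],
    [0, 0, 0],
    [0, 0, 0],
    [0, 0, 0],
    [0, 0, 0],
    [0, 0, 0],
  ],
  jaw=[0, 0, 0, 0, 0, 0, 0, 0, 0, 0],
  squeeze=30,
)

```text
time: 1.4
tcp_pos: [211.3, 409.0, 280.3]
ee_rot: [[-0.001, 0.255, 0.967], [-0.002, 0.967, -0.255], [-1.0, -0.002, -0.0]]
wrist_force: [-0.3, -0.3, 0.1]
grip_width: 85.5
```

Tracks well.

Call:
arm_command(
  linear=[
    [0, -0.12, 0.12],
    [0, -0.24, 0.24],
    [0, -0.36, 0.36],
    [0, -0.48, 0.48],
    [0, -0.6, 0.6],
    [0, -0.72, 0.72],
    [0, -0.84, 0.84],
    [0, -0.96, 0.96],
    [0, -1, 1],
    [0, -1, 1],
  ],
  turn=[
    [0, 0, 0],
    [0, 0, 0],
    [0, 0, 0],
    [0, 0, 0],
    [0, 0, 0],
    [0, 0, 0],
    [0, 0, 0],
    [0, 0, 0],
    [0, 0, 0],
    [0, 0, 0],
  ],
  jaw=[0, 0, 0, 0, 0, 0, 0, 0, 0, 0],
)

```text
time: 2.65
tcp_pos: [282.6, 286.5, 280.6]
ee_rot: [[-0.001, 0.256, 0.967], [-0.001, 0.967, -0.256], [-1.0, -0.002, -0.0]]
wrist_force: [-0.2, -0.1, 0.4]
grip_width: 85.6
```

Call:
arm_command(
  linear=[
    [0, -0.12, 0.12],
    [0, -0.24, 0.24],
    [0, -0.36, 0.36],
    [0, -0.48, 0.48],
    [0, -0.6, 0.6],
    [0, -0.72, 0.72],
    [0, -0.84, 0.84],
    [0, -0.96, 0.96],
    [0, -1, 1],
    [0, -1, 1],
  ],
  turn=[
    [0, 0, 0],
    [0, 0, 0],
    [0, 0, 0],
    [0, 0, 0],
    [0, 0, 0],
    [0, 0, 0],
    [0, 0, 0],
    [0, 0, 0],
    [0, 0, 0],
    [0, 0, 0],
  ],
  jaw=[0, 0, 0, 0, 0, 0, 0, 0, 0, 0],
)

```text
time: 3.9
tcp_pos: [353.6, 164.4, 280.6]
ee_rot: [[-0.001, 0.256, 0.967], [-0.001, 0.967, -0.256], [-1.0, -0.001, -0.001]]
wrist_force: [-0.7, 0.6, 0.1]
grip_width: 85.3
```

Call:
arm_command(
  linear=[
    [0, -0.12, 0.12],
    [0, -0.24, 0.24],
    [0, -0.36, 0.36],
    [0, -0.48, 0.48],
    [0, -0.6, 0.6],
    [0, -0.72, 0.72],
    [0, -0.84, 0.84],
    [0, -0.96, 0.96],
    [0, -1, 1],
    [0, -1, 1],
  ],
  turn=[
    [0, 0, 0],
    [0, 0, 0],
    [0, 0, 0],
    [0, 0, 0],
    [0, 0, 0],
    [0, 0, 0],
    [0, 0, 0],
    [0, 0, 0],
    [0, 0, 0],
    [0, 0, 0],
  ],
  jaw=[0, 0, 0, 0, 0, 0, 0, 0, 0, 0],
)

```text
time: 5.15
tcp_pos: [424.7, 42.0, 280.5]
ee_rot: [[-0.002, 0.257, 0.966], [-0.001, 0.966, -0.257], [-1.0, -0.001, -0.001]]
wrist_force: [0.1, 0.5, -0.4]
grip_width: 85.6
```

Call:
arm_command(
  linear=[
    [0, -0.12, 0.12],
    [0, -0.24, 0.24],
    [0, -0.36, 0.36],
    [0, -0.48, 0.48],
    [0.1, -0.6, 0.6],
    [0.2, -0.72, 0.72],
    [0.3, -0.84, 0.84],
    [0.4, -0.96, 0.96],
    [0.5, -1, 1],
    [0.5, -1, 1],
  ],
  turn=[
    [0, 0, 0],
    [-0.02, 0, 0],
    [-0.04, 0, 0],
    [-0.06, 0, 0],
    [-0.08, 0, 0],
    [-0.1, 0, 0],
    [-0.12, 0, 0],
    [-0.14, 0, 0],
    [-0.158, 0, 0],
    [-0.158, 0, 0],
  ],
  jaw=[0, 0, 0, 0, 0, 0, 0, 0, 0, 0],
)

```text
time: 6.4
tcp_pos: [495.4, -81.0, 229.3]
ee_rot: [[-0.004, -0.233, 0.972], [-0.0, 0.972, 0.233], [-1.0, 0.001, -0.004]]
wrist_force: [0.0, -0.4, 0.2]
grip_width: 85.5
```

```bash
python3 - <<'E'
from bench import *
import cv2,numpy as np
for n in("wrist","top"):
    c=capture(n);cv2.imwrite(f"pics/{n}1.png",c["frame"][:,:,::-1]);np.savez(f"{n}1.npz",**c)
i=cv2.imread("pics/wrist1.png");cv2.imwrite("pics/wrist1b.png",cv2.resize(i,None,fx=1.5,fy=1.5))
E
```

```text
(no output)
```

View pics/wrist1b.png

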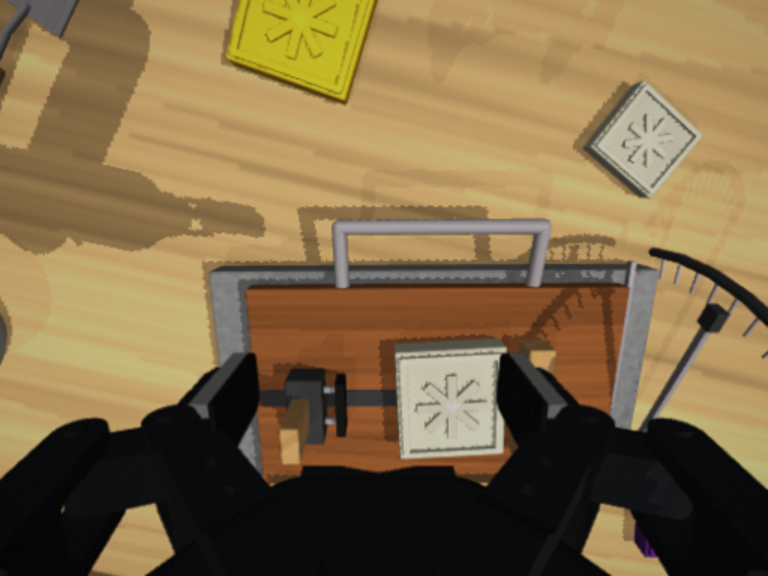

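The bar runs from (335,228) to (549,228) in the 1.5x picture. The leaf's free edge lies at row 286, with the jaw block at (305,405), the post top at (291,447) and the pointer tab at (711,318).

```bash
python3 - <<'E'
import cv2,numpy as np
from h import *
c=load("wrist1");b=np.load("base.npz");R,t=b["R"],b["t"]
f=lambda p,z:(onz(c,np.array(p)/1.5-.17,z)[0][:2]-t)@R
for n,p,z in [("leaf -100,-160",(247,287),54),("leaf -100,160",(630,286),54),("bar -150,-80",(335,228),57),("bar -150,80",(549,228),57),("base -115,-200",(211,284),30),("base -115,200",(657,284),30),
 ("post top -y -x",(282,431),125),("post top +y -x",(303,431),125),("post top +x -y",(280,463),125),("post +x+y",(300,463),125),("block -y -x",(287,372),81),("block +y -x",(323,371),81),("pad face",(346,376),69),("padface+x",(346,436),69),("tile",(397,353),76),("tile",(505,347),76),("tile",(402,460),78),("tile",(506,453),78)]:
    print(n,z,np.round(f(p,z),1))
W=[onz(c,np.array(p)/1.5-.17,z)[0][:2] for p,z in [((247,287),54),((630,286),54),((335,228),57),((549,228),57)]]
for i in(0,2):
    d=W[i+1]-W[i];print("yaw",np.arctan2(-d[0],d[1]),np.linalg.norm(d))
# pointer: tab & along arm onto plane y=178
n=np.r_[R[:,1],0]
for p in((711,318),(700,338),(670,380),(645,425)):
    o,d=ray(c,np.array(p)/1.5-.17);k=(178-(o[:2]-t)@R[:,1])/(d[0]@n);P=o+k*d[0];bb=(P[:2]-t)@R
    print("ptr",bb,P[2],np.arctan2(P[2]-45,100-bb[0]))
E
```

```text
leaf -100,-160 54 [-101.5 -156.5]
leaf -100,160 54 [-100.8  160. ]
bar -150,-80 57 [-149.5  -82.2]
bar -150,80 57 [-148.9   85.9]
base -115,-200 30 [ -98.5 -196.3]
base -115,200 30 [-96.6 200.1]
post top -y -x 125 [ -14.  -117.2]
post top +y -x 125 [ -14.  -102.3]
post top +x -y 125 [  12.6 -120.5]
post +x+y 125 [  12.6 -106. ]
block -y -x 81 [ -38.3 -121.6]
block +y -x 81 [-39.  -92.9]
pad face 69 [-28.6 -75.7]
padface+x 69 [ 28.7 -77.2]
tile 76 [-52.  -33.8]
tile 76 [-56.6  52.3]
tile 78 [ 46.5 -28.8]
tile 78 [40.3 60.4]
yaw 0.23702804530033847 316.458554869703
yaw 0.23561924598631598 168.13445075777653
ptr [-94.0017539 178.       ] 118.05273629536197 0.3601350927231552
ptr [-77.3904462 178.       ] 112.64102445469922 0.3642925620454468
ptr [-35.17014843 178.        ] 93.49949020188637 0.34449574168356817
ptr [ 15.49212278 178.        ] 76.70282364126643 0.35889899123778213
```

Call:
arm_command(
  linear=[
    [0, -0.07, 0.12],
    [0.05, -0.14, 0.24],
    [0.1, -0.21, 0.36],
    [0.2, -0.28, 0.48],
    [0.3, -0.35, 0.6],
    [0.4, -0.42, 0.72],
    [0.5, -0.5, 0.84],
    [0.6, -0.58, 0.94],
    [0.6, -0.61, 1],
    [0.6, -0.61, 1],
  ],
  turn=[
    [0, 0, 0],
    [0, 0, 0],
    [0, 0, 0],
    [0, 0, 0],
    [0, 0, 0],
    [0, 0, 0],
    [0, 0, 0],
    [0, 0, 0],
    [0, 0, 0],
    [0, 0, 0],
  ],
  jaw=[0, 0, 0, 0, 0, 0, 0, 0, 0, 0],
)

```text
time: 7.75
tcp_pos: [607.5, -116.7, 170.7]
ee_rot: [[-0.001, -0.234, 0.972], [-0.001, 0.972, 0.234], [-1.0, -0.0, -0.001]]
wrist_force: [-0.8, 0.8, 0.1]
grip_width: 85.2
```

Call:
arm_command(
  linear=[
    [0.1, 0, 0.145],
    [0.25, 0, 0.145],
    [0.4, 0, 0.145],
    [0.55, 0, 0.145],
    [0.7, 0, 0.145],
    [0.78, 0, 0.145],
    [0.78, 0, 0.145],
    [0.78, 0, 0.145],
    [0.78, 0, 0.145],
    [0.78, 0, 0.145],
  ],
  turn=[
    [0, 0, 0],
    [0, 0, 0],
    [0, 0, 0],
    [0, 0, 0],
    [0, 0, 0],
    [0, 0, 0],
    [0, 0, 0],
    [0, 0, 0],
    [0, 0, 0],
    [0, 0, 0],
  ],
  jaw=[0, 0, 0, 0, 60, 120, 180, 255, 255, 255],
  squeeze=30,
)

```text
time: 9.0
tcp_pos: [622.0, -114.4, 93.4]
ee_rot: [[0.0, -0.233, 0.972], [-0.002, 0.972, 0.233], [-1.0, -0.002, -0.0]]
wrist_force: [0.8, -4.8, -0.2]
grip_width: 13.2
```

```bash
python3 - <<'E'
from bench import *
import cv2,numpy as np
c=capture("wrist");cv2.imwrite("pics/wrist2.png",c["frame"][:,:,::-1]);np.savez("wrist2.npz",**c)
s=observe();b=np.load("base.npz");print(s["grip_width"],s["wrist_force"],s["tcp_pos"],(s["tcp_pos"][:2]-b["t"])@b["R"])
E
```

```text
13.671282948264306 [ 1.11472206 -5.20418257 -0.04275773] [ 621.99551708 -114.32845169   93.36458125] [   0.17173118 -112.90057962]
```

View pics/wrist2.png

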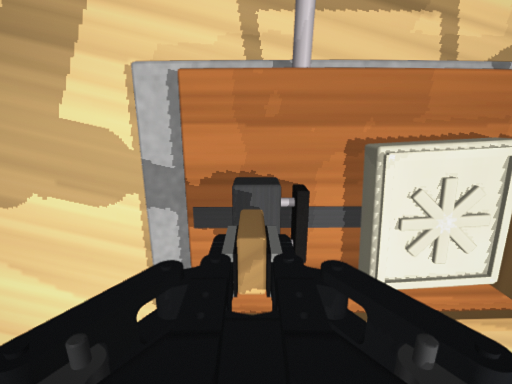

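The post is gripped (13.7 mm opening) and the picture shows it centred between the pads. I'll slide it about 63 mm along the tool's +y.

Call:
arm_command(
  linear=[
    [0, 0.08, 0],
    [0, 0.16, 0],
    [0, 0.24, 0],
    [0, 0.32, 0],
    [0, 0.4, 0],
    [0, 0.47, 0],
    [0, 0.53, 0],
    [0, 0.58, 0],
    [0, 0.62, 0],
    [0, 0.63, 0],
  ],
  turn=[
    [0, 0, 0],
    [0, 0, 0],
    [0, 0, 0],
    [0, 0, 0],
    [0, 0, 0],
    [0, 0, 0],
    [0, 0, 0],
    [0, 0, 0],
    [0, 0, 0],
    [0, 0, 0],
  ],
  jaw=[255, 255, 255, 255, 255, 255, 255, 255, 255, 255],
)

```text
time: 10.3
tcp_pos: [607.6, -55.6, 93.4]
ee_rot: [[0.001, -0.232, 0.973], [-0.007, 0.973, 0.232], [-1.0, -0.007, -0.001]]
wrist_force: [2.0, -10.2, -1.5]
grip_width: 13.2
```

```bash
python3 - <<'E'
from bench import *
import cv2,numpy as np
c=capture("wrist");cv2.imwrite("pics/wrist3.png",c["frame"][:,:,::-1]);np.savez("wrist3.npz",**c)
s=observe();b=np.load("base.npz");print(s["grip_width"],s["wrist_force"],s["tcp_pos"],(s["tcp_pos"][:2]-b["t"])@b["R"],s["wrist_force"][:2]@b["R"])
E
```

```text
13.80874166344711 [ 1.56472587 -9.48863246 -1.48075275] [607.58228281 -55.58278336  93.38313174] [  0.0891882 -52.412663 ] [-0.72823631 -9.58917019]
```

View pics/wrist3.png

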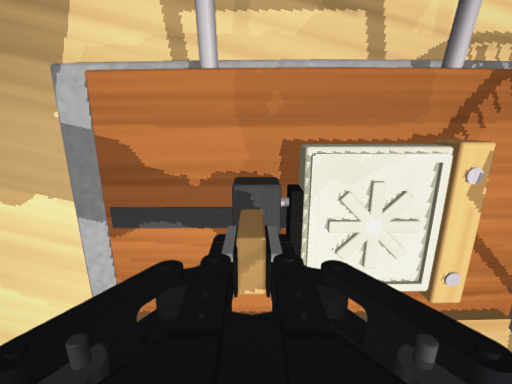

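The tile now sits between pad and stop. The force of 9.6 N (7 N of it friction) and the pad gap suggest about 3 mm of compression, so I'll add about 2.5 mm.

Call:
arm_command(
  linear=[
    [0, 0.02, 0],
    [0, 0.03, 0],
    [0, 0.04, 0],
    [0, 0.05, 0],
    [0, 0.055, 0],
    [0, 0.055, 0],
    [0, 0.055, 0],
    [0, 0.055, 0],
    [0, 0.055, 0],
    [0, 0.055, 0],
  ],
  turn=[
    [0, 0, 0],
    [0, 0, 0],
    [0, 0, 0],
    [0, 0, 0],
    [0, 0, 0],
    [0, 0, 0],
    [0, 0, 0],
    [0, 0, 0],
    [0, 0, 0],
    [0, 0, 0],
  ],
  jaw=[255, 255, 255, 255, 255, 255, 255, 255, 255, 255],
)

```text
time: 11.6
tcp_pos: [607.1, -53.5, 93.4]
ee_rot: [[0.003, -0.231, 0.973], [-0.012, 0.973, 0.231], [-1.0, -0.013, 0.0]]
wrist_force: [2.7, -11.4, -3.4]
grip_width: 13.7
```

```bash
python3 - <<'E'
from bench import *
import cv2,numpy as np
c=capture("wrist");cv2.imwrite("pics/wrist4.png",c["frame"][:,:,::-1]);np.savez("wrist4.npz",**c)
i=[cv2.resize(cv2.imread(f"pics/wrist{k}.png")[130:310,215:500],None,fx=2.6,fy=1.6) for k in(3,4)]
cv2.imwrite("pics/cmp4.png",np.vstack(i))
s=observe();b=np.load("base.npz");print(s["time"],s["grip_width"],s["wrist_force"],s["tcp_pos"],(s["tcp_pos"][:2]-b["t"])@b["R"],s["wrist_force"][:2]@b["R"])
E
```

```text
11.65 13.593074032615757 [  3.81418766 -11.32593982  -2.63418781] [607.06430044 -53.50313038  93.40693515] [  0.07874647 -50.26949871] [  1.02179801 -11.90717721]
```

View pics/cmp4.png

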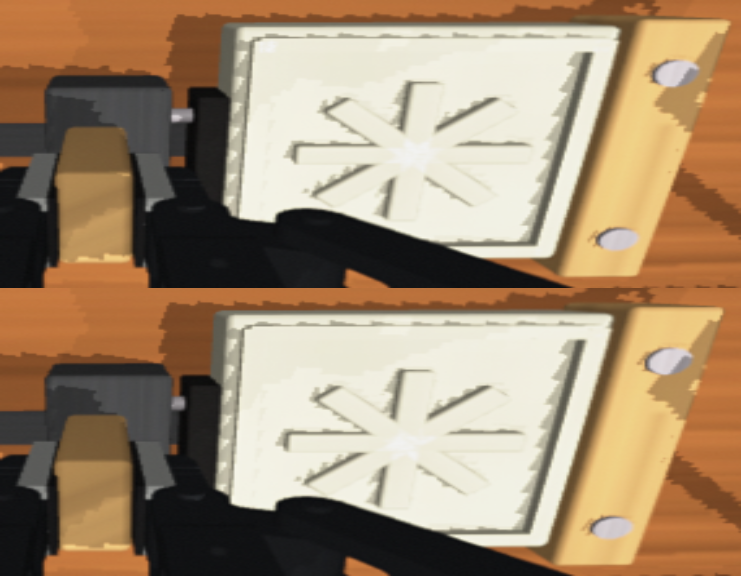

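Force of 11.9 N along the slide, 7 N of it friction, leaves about 4.9 N on the spring, so the compression is about 5 mm. In the picture the pad gap shrank by about 4 px again and the tile is flush with the stop. I'll relax the push, release and lift.

Call:
arm_command(
  linear=[
    [0, 0, 0],
    [0, 0, 0],
    [0, 0, 0],
    [0, 0, 0],
    [-0.2, 0, 0],
    [-0.5, 0, 0],
    [-0.8, 0, 0],
    [-1, 0, -0.15],
    [-1, 0, -0.4],
    [-1, 0, -0.5],
  ],
  turn=[
    [0, 0, 0],
    [0, 0, 0],
    [0, 0, 0],
    [0, 0, 0],
    [0, 0, 0],
    [0, 0, 0],
    [0, 0, 0],
    [0, 0, 0],
    [0, 0, 0],
    [0, 0, 0],
  ],
  jaw=[255, 255, 120, 120, 120, 120, 120, 120, 120, 120],
)

```text
time: 12.9
tcp_pos: [557.4, -63.4, 194.1]
ee_rot: [[0.004, -0.231, 0.973], [-0.012, 0.973, 0.231], [-1.0, -0.013, 0.001]]
wrist_force: [0.2, 0.7, -0.2]
grip_width: 45.1
```

```bash
python3 - <<'E'
from bench import *
import cv2,numpy as np
c=capture("wrist");cv2.imwrite("pics/wrist5.png",c["frame"][:,:,::-1]);np.savez("wrist5.npz",**c)
i=cv2.imread("pics/wrist5.png");cv2.imwrite("pics/wrist5b.png",cv2.resize(i,None,fx=1.5,fy=1.5))
s=observe();b=np.load("base.npz");print(s["joints"],s["grip_width"],s["wrist_force"],s["tcp_pos"],s["ee_rot"],(s["tcp_pos"][:2]-b["t"])@b["R"])
E
```

```text
[-0.20840044  0.11737265  1.4120846  -0.01146736  1.60703414 -2.0125612 ] 45.2232211744571 [-0.42530628 -0.78153327  0.22738104] [556.64184566 -63.66614052 193.77772768] [[ 2.61728215e-03 -2.30802990e-01  9.72996983e-01]
 [-1.22664876e-02  9.72919701e-01  2.30817654e-01]
 [-9.99921338e-01 -1.25393703e-02 -2.84736647e-04]] [-51.31587994 -48.19510811]
```

View pics/wrist5b.png

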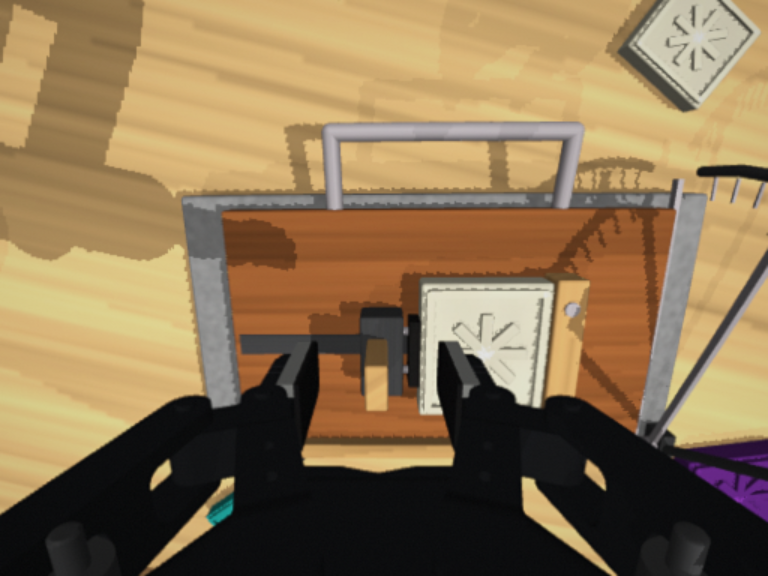

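The pad, tile and stop stay in contact at (417,345), (485,345) and (565,350). The bar's axis runs from (327,131) to (582,131). I'll compute the move to the bar.

```bash
python3 - <<'E'
import numpy as np
from h import *
c=load("wrist5");b=np.load("base.npz");R,t=b["R"],b["t"]
W=[onz(c,np.array(p)/1.5-.17,57)[0] for p in((327,131),(582,131))]
print(W,[(w[:2]-t)@R for w in W])
m=(W[0]+W[1])/2;d=W[1]-W[0];print("yaw",np.arctan2(-d[0],d[1]),m)
E=np.array([[.0026,-.2308,.973],[-.01227,.9729,.2308],[-.99992,-.01254,-.0003]])
cand=t+R@[-150,0.5];print(cand,"delta tool",E.T@(np.r_[cand,120]-[556.6,-63.7,193.8]))
E
```

```text
[array([ 467.50274891, -119.2692233 ,   57.        ]), array([428.66126509,  43.41973636,  57.        ])] [array([-151.09185112,  -81.09247823]), array([-150.27682755,   86.16688383])]
yaw 0.23435978612210967 [448.082007   -37.92474347  57.        ]
[449.22958612 -39.74176788] delta tool [ 73.22096542  49.01550755 -98.91971273]
```

Call:
arm_command(
  linear=[
    [0, 0.1, -0.2],
    [0, 0.2, -0.4],
    [0, 0.3, -0.6],
    [0, 0.4, -0.8],
    [0, 0.49, -1],
    [0.15, 0.49, -1],
    [0.3, 0.49, -1],
    [0.45, 0.49, -1],
    [0.6, 0.49, -1],
    [0.6, 0.49, -1],
  ],
  turn=[
    [0.055, 0, 0],
    [0.11, 0, 0],
    [0.165, 0, 0],
    [0.22, 0, 0],
    [0.275, 0, 0],
    [0.33, 0, 0],
    [0.385, 0, 0],
    [0.44, 0, 0],
    [0.499, 0, 0],
    [0.499, 0, 0],
  ],
  jaw=[120, 120, 120, 120, 120, 120, 120, 120, 120, 120],
)

```text
time: 14.2
tcp_pos: [447.4, -39.3, 131.5]
ee_rot: [[-0.001, 0.972, 0.236], [-0.011, 0.236, -0.972], [-1.0, -0.004, 0.011]]
wrist_force: [-0.5, 0.5, 0.5]
grip_width: 45.1
```

```bash
python3 - <<'E'
from bench import *
import cv2,numpy as np
c=capture("wrist");cv2.imwrite("pics/wrist6.png",c["frame"][:,:,::-1]);np.savez("wrist6.npz",**c)
s=observe();b=np.load("base.npz");print(s["joints"],s["grip_width"],s["tcp_pos"],s["ee_rot"],(s["tcp_pos"][:2]-b["t"])@b["R"])
t=s["ee_rot"].T@(np.array([448.8,-39.3,40])-s["tcp_pos"]);print(t)
E
```

```text
[-0.20598896 -0.09845628  1.75281835 -0.01123644  1.48379283 -0.44445589] 45.39042111879555 [448.02429713 -39.50772891 132.58164288] [[ 0.00108069  0.97147564  0.23713691]
 [-0.01166127  0.23713316 -0.97140716]
 [-0.99993142 -0.00171553  0.01158491]] [-151.11550529    1.01297537]
[92.57370965  0.96166225 -1.0903913 ]
```

View pics/wrist6.png

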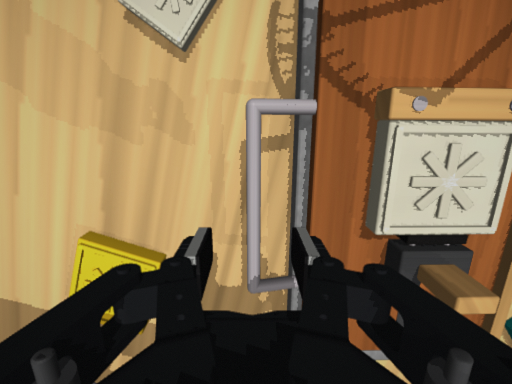

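The bar (column 253, rows 100–285) is centred between the fingers, so I'll descend and grip.

Call:
arm_command(
  linear=[
    [0.2, 0.01, -0.01],
    [0.4, 0.01, -0.01],
    [0.6, 0.01, -0.01],
    [0.75, 0.01, -0.01],
    [0.87, 0.01, -0.01],
    [0.92, 0.01, -0.01],
    [0.92, 0.01, -0.01],
    [0.92, 0.01, -0.01],
    [0.92, 0.01, -0.01],
    [0.92, 0.01, -0.01],
  ],
  turn=[
    [0, 0, 0],
    [0, 0, 0],
    [0, 0, 0],
    [0, 0, 0],
    [0, 0, 0],
    [0, 0, 0],
    [0, 0, 0],
    [0, 0, 0],
    [0, 0, 0],
    [0, 0, 0],
  ],
  jaw=[120, 120, 120, 120, 120, 120, 255, 255, 255, 255],
  squeeze=40,
)

```text
time: 15.5
tcp_pos: [448.6, -39.6, 41.2]
ee_rot: [[0.001, 0.971, 0.237], [-0.012, 0.237, -0.971], [-1.0, -0.002, 0.012]]
wrist_force: [-4.4, -0.9, 5.7]
grip_width: 10.5
```

```bash
python3 - <<'E'
from bench import *
import cv2,numpy as np
c=capture("wrist");cv2.imwrite("pics/wrist7.png",c["frame"][:,:,::-1])
s=observe();b=np.load("base.npz");R,t=b["R"],b["t"]
print(s["grip_width"],s["tcp_pos"],s["wrist_force"],s["ee_rot"],(s["tcp_pos"][:2]-t)@R)
# arc: bar relative hinge: (-250, +12) -> angle
E=s["ee_rot"]
for a in(.06,.12,.18,.24,.30,.36,.37):
    p0=np.array([-250,12]);p=np.array([-250*np.cos(a)+12*np.sin(a),250*np.sin(a)+12*np.cos(a)])
    d=p-p0;w=np.r_[R@[d[0],0],d[1]];print(a,np.round(d,1),np.round(E.T@w,1))
E
```

```text
10.248701264410226 [448.61958311 -39.63634171  41.26397847] [-4.64222927 -1.45142058  5.85227149] [[ 6.01964529e-04  9.71449729e-01  2.37244731e-01]
 [-1.23126643e-02  2.37233990e-01 -9.71374507e-01]
 [-9.99924015e-01 -2.33638174e-03  1.21039409e-02]] [-150.56764871    0.7469682 ]
0.06 [ 1.2 15. ] [-15.    1.1   0.2]
0.12 [ 3.2 29.8] [-29.8   3.2   0.4]
0.18 [ 6.2 44.6] [-44.6   6.1   0.5]
0.24 [10.  59.1] [-59.1   9.9   0.7]
0.3 [14.7 73.3] [-73.4  14.5   0.9]
0.36 [20.3 87.3] [-87.3  20.    1.1]
0.37 [21.3 89.6] [-89.6  21.    1.1]
```

View pics/wrist7.png

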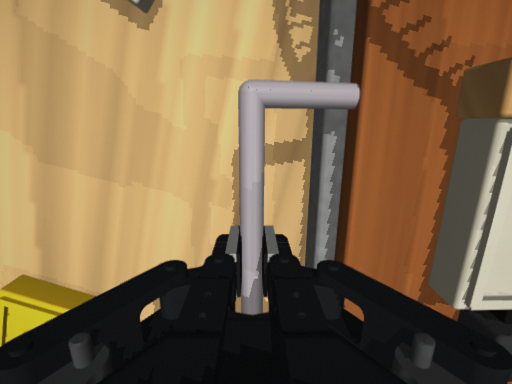

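Call:
arm_command(
  linear=[
    [-0.09, 0.006, 0],
    [-0.175, 0.015, 0],
    [-0.275, 0.03, 0],
    [-0.37, 0.046, 0],
    [-0.445, 0.06, 0],
    [-0.545, 0.085, 0.01],
    [-0.64, 0.115, 0.01],
    [-0.735, 0.145, 0.01],
    [-0.805, 0.172, 0.01],
    [-0.875, 0.2, 0.01],
  ],
  turn=[
    [0, 0, 0],
    [0, 0, 0],
    [0, 0, 0],
    [0, 0, 0],
    [0, 0, 0],
    [0, 0, 0],
    [0, 0, 0],
    [0, 0, 0],
    [0, 0, 0],
    [0, 0, 0],
  ],
  jaw=[255, 255, 255, 255, 255, 255, 255, 255, 255, 255],
)

```text
time: 16.8
tcp_pos: [467.6, -34.9, 129.0]
ee_rot: [[-0.001, 0.971, 0.237], [-0.013, 0.237, -0.971], [-1.0, -0.004, 0.012]]
wrist_force: [-3.0, -4.0, -5.2]
grip_width: 10.4
```

```bash
python3 - <<'E'
from bench import *
import cv2,numpy as np
for n in("wrist","scene","top"):
    c=capture(n);cv2.imwrite(f"pics/{n}8.png",c["frame"][:,:,::-1]);np.savez(f"{n}8.npz",**c)
s=observe();b=np.load("base.npz");R,t=b["R"],b["t"]
p=(s["tcp_pos"][:2]-t)@R;print(s["time"],s["grip_width"],s["tcp_pos"],s["wrist_force"],s["dq"],p)
h=s["tcp_pos"][2]-41.26+12;print("angle from height",[np.arcsin(h/np.hypot(250,12))-np.arctan2(12,250)])
i=cv2.imread("pics/scene8.png")[95:275,170:320];cv2.imwrite("pics/scene8c.png",cv2.resize(i,None,fx=3.3,fy=3.3,interpolation=2))
E
```

```text
16.95 10.24466732800752 [467.82144629 -34.89111825 129.58120917] [-4.81727079 -3.20878188 -1.83713311] [-1.59979886e-03  6.18993260e-04  1.07263176e-02 -3.12208674e-03
 -7.94065608e-03 -7.86074696e-05] [-130.788238      0.80703016]
angle from height [np.float64(0.3644521881824613)]
```

View pics/scene8c.png

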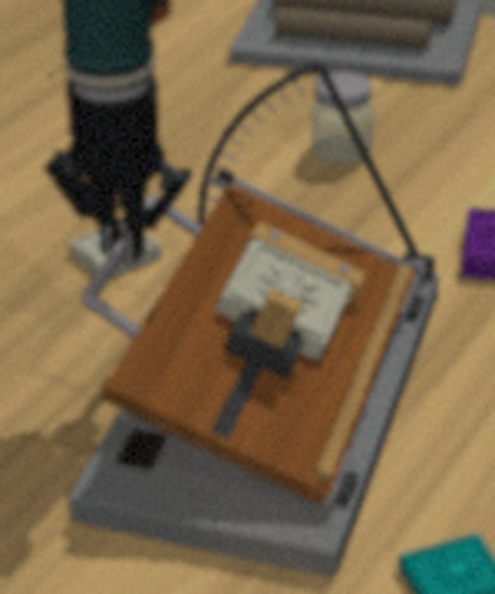

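View pics/wrist8.png

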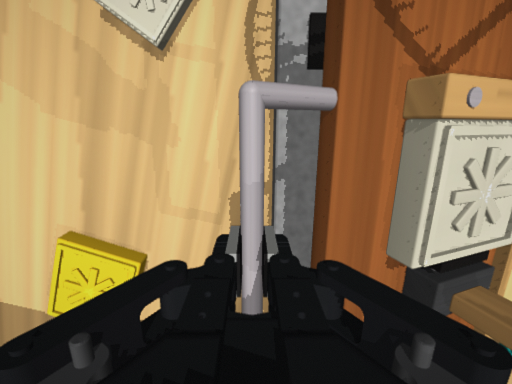

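The pointer's tab is unmoved at scene pixel (238,149), and the leaf's steel edge runs close along it. I'll zoom in to measure the difference.

```bash
python3 - <<'E'
import cv2,numpy as np
from h import *
a=cv2.imread("pics/scene0.png")[135:190,225:310];b=cv2.imread("pics/scene8.png")[135:190,225:310]
cv2.imwrite("pics/z8.png",np.vstack([cv2.resize(x,None,fx=6,fy=5,interpolation=2) for x in(a,b)]))
s=load("scene8");B=np.load("base.npz");R,t=B["R"],B["t"]
for ang in(.33,.36,.39):
  for y,z0 in((160,9),(178,0)):
    P=[]
    for r in(30,100,160,200,215):
        x=100-r*np.cos(ang)+z0*np.sin(ang);z=45+r*np.sin(ang)+z0*np.cos(ang);P.append([*(t+R@[x,y]),z])
    print(ang,y,np.round((project(s,P)-[225,135]+.4)*[6,5]).tolist())
E
```

```text
0.33 160 [[378.0, 196.0], [257.0, 151.0], [154.0, 111.0], [86.0, 86.0], [60.0, 76.0]]
0.33 178 [[379.0, 191.0], [261.0, 146.0], [159.0, 108.0], [91.0, 82.0], [66.0, 72.0]]
0.36 160 [[379.0, 196.0], [260.0, 147.0], [157.0, 106.0], [90.0, 79.0], [64.0, 68.0]]
0.36 178 [[380.0, 190.0], [262.0, 143.0], [162.0, 102.0], [95.0, 75.0], [70.0, 65.0]]
0.39 160 [[380.0, 195.0], [262.0, 144.0], [161.0, 101.0], [94.0, 72.0], [68.0, 61.0]]
0.39 178 [[381.0, 189.0], [264.0, 139.0], [165.0, 97.0], [98.0, 68.0], [74.0, 57.0]]
```

View pics/z8.png

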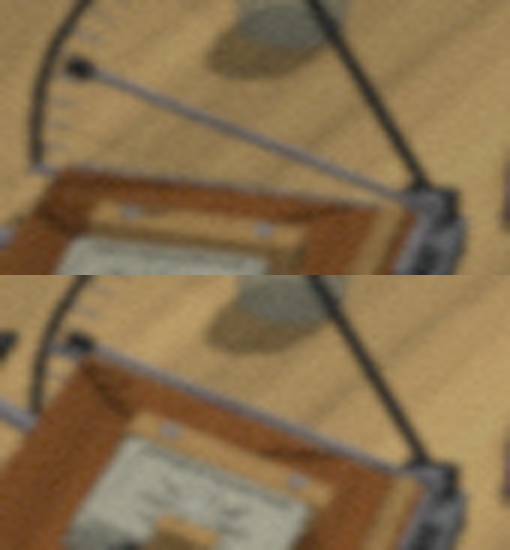

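```bash
python3 - <<'E'
from bench import *
import cv2,numpy as np
for k in range(6):
    c=capture("scene" if k%2 else "top");s=observe();print(s["time"],np.round(s["tcp_pos"],1),np.round(s["wrist_force"],1),np.abs(s["dq"]).max().round(3),round(s["grip_width"],1))
    cv2.imwrite(f"pics/fin{k%2}.png",c["frame"][:,:,::-1])
a=cv2.imread("pics/fin0.png")[115:245,180:345];cv2.imwrite("pics/fin0c.png",cv2.resize(a,None,fx=4.5,fy=4.5,interpolation=2))
E
```

```text
17.0 [467.8 -34.9 129.4] [-5.3 -3.8 -3.3] 0.005 10.4
17.05 [467.7 -34.9 129.3] [-5.  -4.1 -3.7] 0.003 10.2
17.1 [467.7 -34.9 129.3] [-3.8 -4.4 -3.6] 0.002 10.7
17.15 [467.7 -34.9 129.2] [-4.6 -4.  -3.4] 0.002 10.4
17.2 [467.7 -34.9 129.2] [-5.2 -4.2 -3.6] 0.001 10.7
17.25 [467.7 -34.9 129.2] [-4.7 -3.  -3.7] 0.002 10.0
```

View pics/fin0c.png

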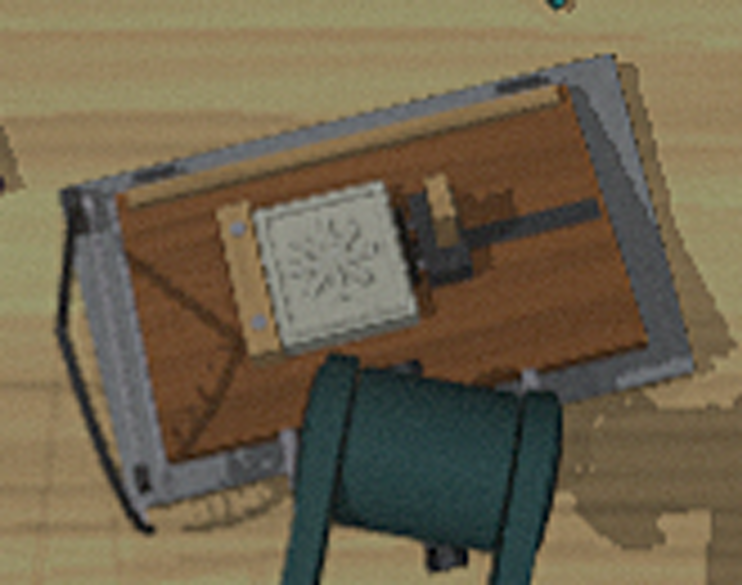

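The top view shows the tile flush between stop and pad. The arm is still and holding the bar, so I'm handing in.

```bash
python3 -c "
from bench import *
print(sign_off())"
```

```text
the job is handed in; nothing more can be done
None
```

I clamped the tile and lifted the leaf to the pointer, then handed the job in at about 17.3 s with the fingers still holding the bar. No verdict is reported.

- **Clamp:** I slid the jaw about 62.5 mm by its post. The force along the slide was 11.9 N; taking off about 7 N of friction leaves roughly 4.9 N on the pad, or about 5 mm of compression. I could not measure the pad and stop forces directly. The last top view shows the tile flush between pad and stop.
- **Leaf angle:** The height of the bar gives about 0.36 rad. The pointer measures 0.36 to 0.37 rad from the scene camera, and 0.34 to 0.36 from the wrist camera. In the scene picture the straight edge lies along the pointer, within about 0.02 rad by eye.
- **At rest:** Joint speeds were below 0.005 rad/s and the pose was steady to about 0.2 mm. The wrist carried about 3.6 N downward against the 5 N expected, with about 6 N sideways as well. The grip opening read about 10.4 mm on the 12 mm bar.
- **Not disturbed:** The pointer's tab stayed at the same pixel. The jar looks unmoved in the last scene crop. I did not re-measure the bowl or spatula, but the arm did not go near them.

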